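Turn a settled jar over in its inverting stand

TASK

The coating in the closed jar has settled: turn the jar over in the inverting stand. Push the jar fully home against the back rest of the blue cradle, turn both orange clamp knobs clockwise to their end stops so that the toes lie over the lid, then swing the crank smoothly over to its far stop, leave the jar upside down there for two seconds, and swing it back until the jar stands upright at the first stop. Leave the jar clamped and the tools and parts lying round the stand where they are.

Things in the scene. Friction and masses are not known exactly. Their poses are not given: they have to be found in the camera images.
- stand: fixed inverting stand: grey base plate 150 (x) x 176 (y) mm, 12 mm high, with an aluminium upright at each side (y = +-72 mm, top 129 mm above the bench, the right one's stop bracket 145 mm) that carries the cradle's trunnions. Origin: centre of the base's underside, on the bench. -x is the cradle's open front, facing the robot; y is the trunnion axis, z up
- pivot (a point): fixed point on the trunnion axis, in the middle between the uprights, 110 mm above the bench; the cradle turns about the stand's y axis through it
- cradle (a joint): angle of the blue cradle with its crank, rad: 0 upright, at the first stop; 3.14 upside down, at the far stop. Grows as the cradle's top goes towards the stand's +x, away from the robot, and the crank pin rises from the robot's side over the top to the far side. Stiff bearing (0.35 N m, about 6 N at the pin): stays where it is left
- seat (a point): top of the cradle's floor, where the jar's origin is when home; turns with the cradle; upright it is 70 mm above the bench, 40 mm under the pivot, axes as the stand's. The floor is 80 mm wide and begins 62 mm in front of this point. Side walls 38 mm to either side, 62 mm high; the back rest is two upright rubber rails between which the jar nests; the front is open
- jar: closed round jar, 66 mm diameter, 68 mm high, white with a green band and a black ribbed lid of 63 mm; 0.2 to 0.42 kg. Loose; starts standing on the cradle floor 17 to 27 mm in front of its seat, where the toes would miss or barely catch the lid. Origin: centre of its underside, z to the lid. Home: origin at seat
- clamp_left (a joint): left (+y) orange clamp knob with its steel toe, rad, grows clockwise seen from above the upright cradle: 0 open (starts 0 to 0.25), 1.45 end stop, toe over the lid. Friction 0.06 N m, stays where it is left
- clamp_right (a joint): right (-y) orange clamp knob, the same
- clamp_left_grip (a point): middle of the left knob's bar grip, on its axis; upright 166 mm above the bench and 54 mm to +y of the pivot. The bar is 36 mm long, 11 thick, from 12 mm below to 9 above this point, and lies along the toe: along the stand's y when closed, 1.45 rad anticlockwise of that at 0. Top of the toe (14 mm wide, reaching 32 mm from the axis) 19 mm below this point, lid 28 mm below
- clamp_right_grip (a point): the same on the right knob, 54 mm to the stand's -y of the pivot
- crank_grip (a point): middle of the crank's black hand grip, a freely turning sleeve, 18 mm diameter, 43 mm long, axis along the stand's y; 65 mm from the trunnion axis, 114 mm to -y of the pivot. Level with the pivot on the robot's side when upright, level with it on the far side when upside down. The crank arm is at its +y end
- marker_black: bystander: white marker with black cap, 135 mm long, lying on the bench
- driver_red: bystander: screwdriver with red handle, 204 mm long, lying on the bench
- board: bystander: green circuit board 50 x 70 x 14 mm
- cutters: bystander: red-handled cutters, 158 mm long
- mod_1: bystander: black module box 65 x 72 x 30 mm
- tweezers_b: bystander: black tweezers, 121 mm long
Things that resemble listed ones, but are neither listed nor needed, are in the scene too. Leave any yellow look-alike of the jar alone.

How it is judged:
On the way, in this order (a step that is already met when the one before it is completed fails the run):
1. the jar is home against the back rest (within 6 mm of its seat) and both clamps are at their end stops, the cradle still upright (distance between jar and seat below 0.006 m and value of joint each of clamp_left, clamp_right above 1.33 rad and value of joint cradle below 0.1 rad), for 0.1 s.
2. the cradle is at its far stop, the jar upside down and still in its place, for 1.5 s (value of joint cradle above 3.04 rad and angle between jar's own z axis and vertical above 3 rad and distance between jar and seat below 0.008 m), for 1.5 s.
At the end, for the whole second after the job is handed in: after the turn the cradle is back at its first stop (within 0.08 rad), the jar stands upright and at rest in it within 6 mm of its seat, and both clamps are still at their end stops (above 1.33 rad) (value of joint cradle below 0.08 rad and angle between jar's own z axis and vertical below 0.1 rad and distance between jar and seat below 0.006 m and value of joint each of clamp_left, clamp_right above 1.33 rad and linear speed of jar below 0.02 m/s); the robot touches nothing.
It fails at once if the cradle is swung (past 0.3 rad) with a clamp still open (value of joint cradle above 0.3 rad and value of joint any of clamp_left, clamp_right below 1.2 rad).
It fails at once if the crank is flung over (cradle faster than 4 rad/s) (velocity of joint cradle above 4 rad/s or velocity of joint cradle below -4 rad/s).
It fails at once if the jar comes out of the cradle (distance between jar and seat above 0.06 m).
It fails at once if a bystander is moved by more than 30 mm (distance of any of marker_black, driver_red, board, cutters, mod_1, tweezers_b from where it was at the start of the episode above 0.03 m).
It also fails if it takes over 72 s, if anything falls off the work surface, if the arm or the gripper's body presses on something with over 40 N, if the wrist force passes 120 N, or if a joint passes its speed limit or range.

ROBOT

A 6-joint arm with a two-finger parallel gripper is mounted at the origin on a cart in front of the work surface, level with it; the furniture and walls round the work are solid. World frame = base frame: x ahead of the robot, y to its left, z up, the work surface at z = 0. Lengths are in m, angles in rad, forces in N, time in s.
With the tool pointing down it reaches from about 0.35 to 0.975 m from the base axis. Payload 4.9 kg.
Tool frame: the origin (TCP) lies at the centre of the arm's flange, where the gripper is bolted on; the fingertips stand 173 mm ahead of it and the grasp point (between the pads) lies 155 mm ahead of it; z points along the fingers, y is the line along which they close (so a half turn about z gives the same grasp; the last joint's range is limited). The gripper opens to 85 mm and grips with 20 to 120 N. Pads are 22 mm wide; open, the fingers measure 114 mm over their backs; the gripper's body (76 mm by 85 mm) begins 54 mm behind the grasp point. The pads swing forward as they close: fully open they stand 13 mm farther back than shut.
Start: joints at [0.993, 0.053, 1.613, -0, 1.476, -0.119], TCP at [0.277, 0.56, 0.405] pointing down, gripper open.
Joint ranges: [-3.01, 3.01], [-1.01, 2.22], [0.06, 2.58], [-1.02, 4.17], [0.09, 2.62], [-3.14, 3.14]. Speed limits (rad/s): [2.57, 2.57, 3.14, 3.14, 3.14, 3.14].

INTERFACE

Orientations are given as a rotation vector (axis times angle).
In Python, from bench import robot, cams, ticket gives the robot as it stands.
- The arm moves only by the tool jog_arm, never from a script. Its argument "plan" is a list of rows, each an object with "dp": the shift along the world's x, y, z each as a share of 0.05 m, from -1 to 1, a list of three; "rotation": the turn, a rotation vector about the world's x, y, z each as a share of 2 pi rad, from -1 to 1, a list of three. In form: [{"dp": [x, y, z], "rotation": [wx, wy, wz]}, ...]. A call has 1 to 12 rows; each row shifts and turns the commanded pose from where the row before left it; what a row does not reach is not made up. A row lasts 1/8 s, in which the tool goes at most 62.5 mm and 10.7 degrees, less where a joint would pass 70% of its speed; a pose out of reach is approached as far as the arm can. A call with a number of a shift or a turn outside -1 to 1 is refused whole. A call with a gripper value outside its range is refused whole. "hand" is the opening, from 0 (shut) to 1 (fully open), set as the call begins (left out, the last holds). The fingers move at their own pace and stop on an object; "force" is the grip in N (left out, the last holds). Time passes only in rows, so rows that do not move let the fingers close. It gives the time, the measured TCP pose, the force, the opening and the grip force at its end, in the units of the state.
- robot.observe(): the state, without advancing time (a new reading comes with each control period).
- cams.camera(name): name is "scene" or "top" or "wrist"; returns the picture (420x560x3 uint8, red, green, blue); there is no depth.
- cams.calibration(name): a dict with "fovy" (degrees; the focal length in pixels is half the picture's height over the tangent of half this angle, whatever the lens; pixels are square), "cx", "cy" (the principal point, pixels), "position" and "attitude" of the camera in the world; the wrist camera has in their place "hand_eye" (4x4, takes a point from camera to tool coordinates, whose origin is the TCP and whose axes are the flange's). Camera axes: x right, y down, z forward; pixel columns grow to the right and rows downward; lengths in m; the calibration is good to about 2 mm. A picture is of the moment at which its call begins: read the wrist's pose just before it. calibration takes no time and is no camera call.
- ticket.sign_off(): hands the job in; it is judged then, once.
The state is a dict: "t": time; "joint_positions": joint angles; "qvel": joint speeds; "effort": joint torques, N m; "position": TCP position; "orientation": TCP orientation; "contact_force": force on the tool from outside, world axes, zero at the start; "torque": the same for the moment, N m; "grip_width": finger opening in m; "grasp_force": force on a finger pad.
Only numpy, scipy, OpenCV 4.12 (cv2) and the standard library are available. Lean on these libraries where they do the work, as an engineer would, in place of code of your own. Each camera call takes 0.05 s, during which the arm holds its last target. There are 200 camera calls.

## Working session

There is one attempt and no reset: what is moved stays moved. The work goes in short steps, Python scripts to look and compute and a tool call to move; the robot and the scene stay as the last step left them, time stands still between calls to the robot, and variables do not carry over. Pictures are saved under pics/ and viewed, at most 10 in all, crops included, and the job is handed in when it is done.

Besides the shell and the picture viewer there is one more tool, called after "Emit:" in YAML: its name, and indented under it one key for each argument. jog_arm: Moves the arm, as the interface text tells. Shift numbers are shares of 0.05 m and turn numbers shares of 2 pi rad, none past 1 either way. Its arguments: {"type":"object","properties":{"plan":{"type":"array","items":{"type":"object","properties":{"dp":{"type":"array","items":{"type":"number"}},"rotation":{"type":"array","items":{"type":"number"}}}}},"hand":{"type":"number"},"force":{"type":"number"}},"required":["plan"]}

```bash
mkdir -p pics; ls; python3 - <<'E'
from bench import robot, cams, ticket
import cv2,numpy as np
s=robot.observe()
print(s)
for n in ("scene","top","wrist"):
    print(n,cams.calibration(n))
a=cams.camera("scene");b=cams.camera("top")
cv2.imwrite("pics/scene0.png",a[...,::-1]);cv2.imwrite("pics/top0.png",b[...,::-1])
E
```

```text
pics
{'t': 0.0, 'joint_positions': array([ 9.92978031e-01,  5.33817514e-02,  1.61427283e+00,  1.71679074e-06,
        1.47601932e+00, -1.19007653e-01]), 'qvel': array([-0.00086238,  0.00063634,  0.00034374, -0.00095325,  0.00010563,
       -0.00065236]), 'effort': array([ 1.59395226e-03, -3.93659127e+01, -3.70189834e+01,  5.65739276e-05,
        6.71503163e-03, -5.53190986e-07]), 'position': array([0.2766614 , 0.56014027, 0.40345987]), 'orientation': array([-0.71423131, -3.05859355,  0.00307118]), 'contact_force': array([ 0.72579497, -0.62993817, -1.01945484]), 'torque': array([ 0.00279335,  0.00914992, -0.06710776]), 'grasp_force': 0.0, 'grip_width': 0.0853321214533293}
scene {'fovy': 57.34692981287416, 'cx': 281.19875815077114, 'cy': 210.3686880861237, 'position': array([ 0.23507652, -0.46206728,  0.75977399]), 'attitude': array([-2.33244224,  0.56532386, -0.21162856])}
top {'fovy': 42.02428050668037, 'cx': 276.193790561481, 'cy': 210.63227382253064, 'position': array([0.32875306, 0.06806652, 1.3845162 ]), 'attitude': array([-2.12681149,  2.18691918, -0.14370002])}
wrist {'fovy': 70.18285715094262, 'cx': 275.15954580164384, 'cy': 208.49811993972443, 'hand_eye': array([[ 3.72466950e-05, -9.57712509e-01, -2.87726865e-01,
         7.32871286e-02],
       [ 9.99999955e-01,  1.20944672e-04, -2.73118507e-04,
         2.25864164e-04],
       [ 2.96368042e-04, -2.87726842e-01,  9.57712471e-01,
         3.01369372e-02],
       [ 0.00000000e+00,  0.00000000e+00,  0.00000000e+00,
         1.00000000e+00]])}
```

View pics/scene0.png

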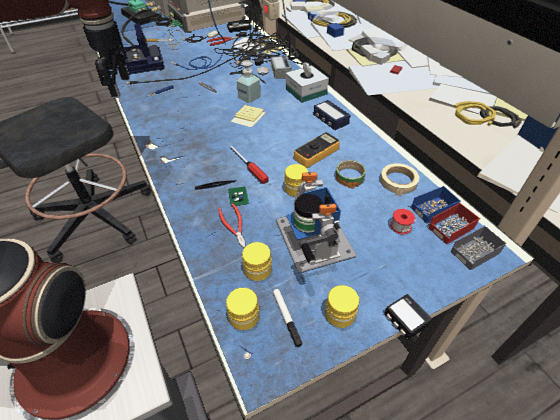

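View pics/top0.png

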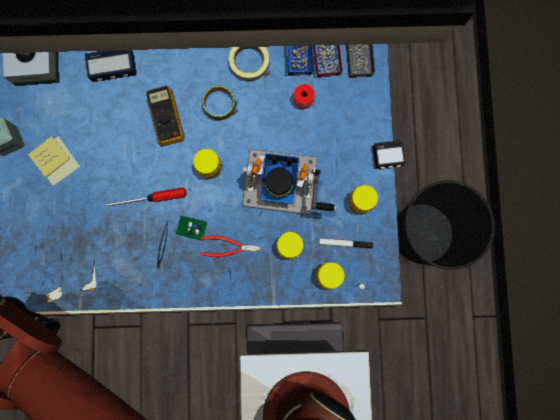

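The jar with the black lid is in the blue cradle at about (279,180) in top and (308,208) in scene. The yellow jars are look-alikes. The crank grip is at about (322,207) in top. Next I take an enlarged crop and a rough stand pose.

```bash
cat > h.py <<'E'
import numpy as np,cv2
from scipy.spatial.transform import Rotation as R
from bench import robot,cams,ticket
def cam(n,s=None):
    c=cams.calibration(n); f=210/np.tan(np.radians(c["fovy"])/2)
    K=np.array([[f,0,c["cx"]],[0,f,c["cy"]],[0,0,1]])
    if n=="wrist":
        T=np.eye(4);T[:3,:3]=R.from_rotvec(s["orientation"]).as_matrix();T[:3,3]=s["position"]
        T=T@c["hand_eye"]; return K,T[:3,:3],T[:3,3]
    return K,R.from_rotvec(c["attitude"]).as_matrix(),np.array(c["position"])
def ray(C,uv,z):
    K,A,p=C; d=A@np.linalg.inv(K)@np.array([uv[0],uv[1],1.]); return p+d*(z-p[2])/d[2]
def proj(C,X):
    K,A,p=C; q=K@(A.T@(np.array(X)-p)); return q[:2]/q[2]
E
python3 - <<'E'
from h import *
a=cv2.imread("pics/top0.png");b=cv2.imread("pics/scene0.png")
A=cv2.resize(a[140:225,230:345],None,fx=5,fy=5,interpolation=2)[:, :]
B=cv2.resize(b[155:280,260:365],None,fx=3.4,fy=3.4,interpolation=2)
A=cv2.resize(A,(430,318))
o=np.zeros((425,430+B.shape[1],3),np.uint8);o[:318,:430]=A;o[:B.shape[0],430:]=B[:425]
print(o.shape,B.shape);cv2.imwrite("pics/crop0.png",o)
C=cam("top");print(C[1],C[0][0,0])
for uv,z in (((280,180),.138),((322,207),.11),((251,151),.012),((316,156),.012),((244,207),.012)): print(uv,ray(C,uv,z))
E
```

```text
(425, 787, 3) (425, 357, 3)
[[-0.02803823 -0.99136555  0.12809454]
 [-0.99960312  0.02745702 -0.00630129]
 [ 0.00272979 -0.12822038 -0.99174194]] 546.7224243608724
(280, 180) [0.56101055 0.04932991 0.138     ]
(322, 207) [ 0.49900192 -0.04802197  0.11      ]
(251, 151) [0.66212245 0.11967136 0.012     ]
(316, 156) [ 0.64444464 -0.04668008  0.012     ]
(244, 207) [0.51756051 0.14060533 0.012     ]
```

View pics/crop0.png

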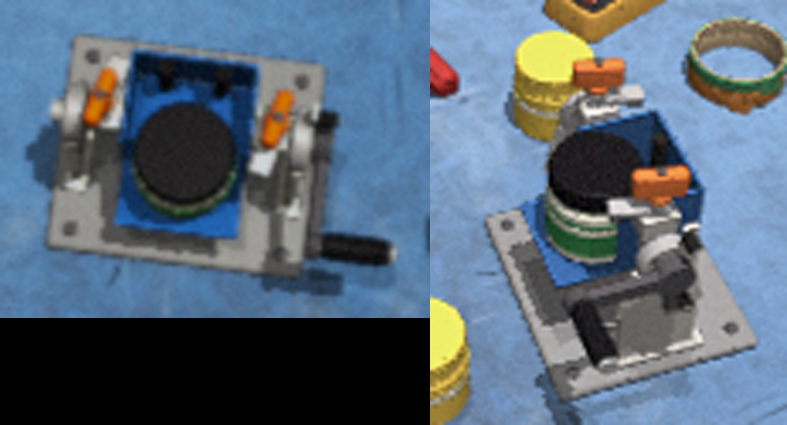

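The crop confirms it: a jar with a black lid and green band sits in the blue cradle, with two orange knobs and the crank on the robot's right. I'll move the wrist above the stand for a precise look.

Emit:
jog_arm:
  plan:
    - {"dp": [0.5,-0.86,0.08],"rotation": [0,0,0.0046]}
    - {"dp": [0.5,-0.86,0.08],"rotation": [0,0,0.0046]}
    - {"dp": [0.5,-0.86,0.08],"rotation": [0,0,0.0046]}
    - {"dp": [0.5,-0.86,0.08],"rotation": [0,0,0.0046]}
    - {"dp": [0.5,-0.86,0.08],"rotation": [0,0,0.0046]}
    - {"dp": [0.5,-0.86,0.08],"rotation": [0,0,0.0046]}
    - {"dp": [0.5,-0.86,0.08],"rotation": [0,0,0.0046]}
    - {"dp": [0.5,-0.86,0.08],"rotation": [0,0,0.0046]}
    - {"dp": [0.5,-0.86,0.08],"rotation": [0,0,0.0046]}
    - {"dp": [0.5,-0.86,0.08],"rotation": [0,0,0.0046]}
    - {"dp": [0.5,-0.86,0.08],"rotation": [0,0,0.0046]}
    - {"dp": [0.5,-0.86,0.08],"rotation": [0,0,0.0046]}
  hand: 0

```text
t: 1.6
position: [0.5773, 0.0428, 0.4523]
orientation: [-0.175, -3.136, -0.0]
contact_force: [0.6, 0.1, 0.1]
grip_width: 0.0001
grasp_force: 0.0
```

Emit:
jog_arm:
  plan:
    - {"dp": [0,0,0],"rotation": [0,0,0]}
    - {"dp": [0,0,0],"rotation": [0,0,0]}

```text
t: 1.85
position: [0.5766, 0.0446, 0.452]
orientation: [-0.176, -3.135, -0.001]
contact_force: [0.5, -0.2, -0.1]
grip_width: -0.0002
grasp_force: 0.0
```

```bash
python3 - <<'E'
from h import *
s=robot.observe();im=cams.camera("wrist")[...,::-1]
print(s["t"],s["position"],s["orientation"],s["joint_positions"].round(3),s["contact_force"])
np.savez("w1.npz",p=s["position"],o=s["orientation"])
cv2.imwrite("pics/w1.png",im)
E
```

```text
1.85 [0.57657443 0.04455975 0.45203212] [-1.76262743e-01 -3.13524410e+00 -7.04912838e-04] [-0.052 -0.082  1.667  0.     1.557 -1.51 ] [ 0.50371342 -0.1588596  -0.09368338]
```

View pics/w1.png

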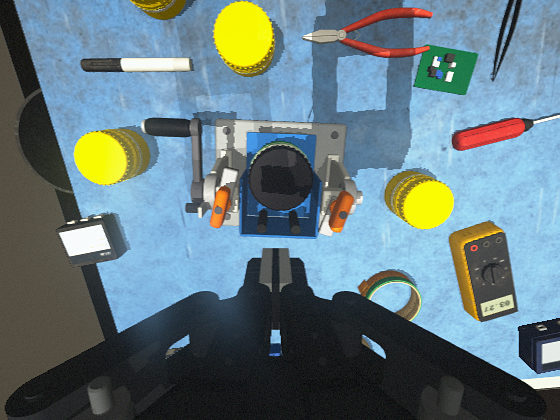

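This wrist view from the robot side shows the lid at (280,172), knobs at (220,207) and (342,212), the crank grip at (165,127), and base front corners near (216,121) and (346,124). The yellow jars stand at (105,157), (244,35) and (420,200).

```bash
python3 - <<'E'
from h import *
s=dict(np.load("w1.npz"));s={"position":s["p"],"orientation":s["o"]}
C=cam("wrist",s);im=cv2.imread("pics/w1.png");hsv=cv2.cvtColor(im,cv2.COLOR_BGR2HSV)
m=cv2.inRange(hsv,(5,160,120),(17,255,255));m[:,:190]=0;m[:,370:]=0;m[:170]=0;m[250:]=0
n,l,st,ce=cv2.connectedComponentsWithStats(m)
P={}
for i in range(1,n):
    if st[i,4]>80:
        r=cv2.minAreaRect(np.argwhere(l==i)[:,::-1].astype(np.float32))
        b=cv2.boxPoints(r);e=sorted([(np.linalg.norm(b[k]-b[(k+1)%4]),k) for k in (0,1)])[1][1]
        d=ray(C,b[(e+1)%4],.17)-ray(C,b[e],.17)
        P[i]=ray(C,r[0],.170);print(ce[i],r,P[i],"bar yaw deg",np.degrees(np.arctan2(d[1],d[0]))%180,np.linalg.norm(d))
a,b=sorted(P.values(),key=lambda p:p[1]) # right,left
v=b-a;yaw=np.arctan2(-v[0],v[1]);print("knob dist",np.hypot(*v[:2]),"yaw",np.degrees(yaw),"centre",(a+b)/2)
# base front edge and side lines
g=[ray(C,u,.012) for u in ((216,121),(346,124))];v=g[1]-g[0];print(g,np.hypot(*v[:2]),np.degrees(np.arctan2(-v[0],v[1])),(g[0]+g[1])/2)
# lid
k=cv2.inRange(hsv,(0,0,0),(179,255,60));k[:135]=0;k[207:]=0;k[:,:245]=0;k[:,316:]=0
k=cv2.morphologyEx(k,cv2.MORPH_OPEN,np.ones((5,5)))
c=max(cv2.findContours(k,0,1)[0],key=cv2.contourArea);e=cv2.fitEllipse(c);print("lid",e,ray(C,e[0],.138))
# crank sleeve
q=cv2.inRange(hsv,(0,0,0),(179,255,70));q[:110]=0;q[145:]=0;q[:,:135]=0;q[:,192:]=0
c=max(cv2.findContours(q,0,1)[0],key=cv2.contourArea);r=cv2.minAreaRect(c);print("crank",r,ray(C,r[0],.115),[ray(C,x,.115)[:2].round(4) for x in cv2.boxPoints(r)])
T=cam("top");t=cv2.imread("pics/top0.png");h2=cv2.cvtColor(t,cv2.COLOR_BGR2HSV)
m=cv2.inRange(h2,(5,140,100),(17,255,255));m[:150]=0;m[200:]=0;m[:,:240]=0;m[:,325:]=0
n,l,st,ce=cv2.connectedComponentsWithStats(m)
for i in range(1,n):
    if st[i,4]>15: print("top knob",ray(T,ce[i],.170))
E
```

```text
[219.56028369 207.29550827] ((221.07691955566406, 208.11537170410156), (16.669872283935547, 39.81157302856445), 11.309932708740234) [ 0.57294555 -0.0026473   0.17      ] bar yaw deg 159.44203933941554 0.03683235785751061
[341.85872576 211.5567867 ] ((341.85382080078125, 212.35330200195312), (11.470555305480957, 40.4655647277832), 22.47943687438965) [0.58876625 0.10272951 0.17      ] bar yaw deg 154.94097051416907 0.03637127489239553
knob dist 0.10655780526536635 yaw -8.538305266902304 centre [0.5808559  0.05004111 0.17      ]
[array([ 0.49735425, -0.02458679,  0.012     ]), array([0.52033733, 0.14531089, 0.012     ])] 0.1714451647097051 -7.703978427288135 [0.50884579 0.06036205 0.012     ]
lid ((286.64178466796875, 181.6829833984375), (48.16391372680664, 55.70799255371094), 58.975101470947266) [0.56251493 0.05756682 0.138     ]
crank ((167.5, 127.0), (18.0, 45.0), 90.0) [ 0.49922206 -0.05383244  0.115     ] [array([ 0.4884, -0.074 ]), array([ 0.4933, -0.03  ]), array([ 0.5103, -0.0334]), array([ 0.5052, -0.078 ])]
top knob [0.58935123 0.10240729 0.17      ]
top knob [ 0.57309323 -0.00406652  0.17      ]
```

The wrist and top views agree. The centre is (0.5815, 0.0498) and the yaw is -8.3°. The knob spacing is 106.6 mm against the 108 mm given, and the crank lies within 2 mm of where it should be. Now I go in front of the jar and push.

Emit:
jog_arm:
  plan:
    - {"dp": [-0.84,0.18,-0.5],"rotation": [0,0,-0.0053]}
    - {"dp": [-0.84,0.18,-0.5],"rotation": [0,0,0]}
    - {"dp": [0,0,-0.83],"rotation": [0,0,0]}
    - {"dp": [0,0,-0.83],"rotation": [0,0,0]}
    - {"dp": [0,0,-0.83],"rotation": [0,0,0]}
    - {"dp": [0,0,0],"rotation": [0,0,0]}
    - {"dp": [0,0,0],"rotation": [0,0,0]}
  hand: 0

```text
t: 2.78
position: [0.4931, 0.063, 0.2799]
orientation: [0.226, 3.131, 0.0]
contact_force: [0.7, -0.5, -0.0]
grip_width: 0.0001
grasp_force: 0.0
```

Emit:
jog_arm:
  plan:
    - {"dp": [0.1,-0.0145,0],"rotation": [0,0,0]}
    - {"dp": [0.1,-0.0145,0],"rotation": [0,0,0]}
    - {"dp": [0.1,-0.0145,0],"rotation": [0,0,0]}
    - {"dp": [0.1,-0.0145,0],"rotation": [0,0,0]}
    - {"dp": [0.1,-0.0145,0],"rotation": [0,0,0]}
    - {"dp": [0.1,-0.0145,0],"rotation": [0,0,0]}
    - {"dp": [0.1,-0.0145,0],"rotation": [0,0,0]}
    - {"dp": [0.1,-0.0145,0],"rotation": [0,0,0]}

```text
t: 3.78
position: [0.5329, 0.0566, 0.2781]
orientation: [-0.228, -3.132, -0.0]
contact_force: [-5.5, 0.3, 3.0]
grip_width: 0.0
grasp_force: 2.2
```

Emit:
jog_arm:
  plan:
    - {"dp": [0.02,-0.003,0],"rotation": [0,0,0]}
    - {"dp": [0.02,-0.003,0],"rotation": [0,0,0]}

```text
t: 4.03
position: [0.5347, 0.0563, 0.2781]
orientation: [-0.228, -3.133, 0.0]
contact_force: [-3.6, 0.4, 3.0]
grip_width: 0.0002
grasp_force: 2.1
```

Emit:
jog_arm:
  plan:
    - {"dp": [0.03,-0.0043,0],"rotation": [0,0,0]}
    - {"dp": [0.03,-0.0043,0],"rotation": [0,0,0]}

```text
t: 4.28
position: [0.5378, 0.0558, 0.2781]
orientation: [-0.228, -3.133, 0.0]
contact_force: [-5.2, 0.7, 1.9]
grip_width: -0.0001
grasp_force: 2.3
```

Emit:
jog_arm:
  plan:
    - {"dp": [0.03,-0.0043,0],"rotation": [0,0,0]}

```text
t: 4.4
position: [0.5387, 0.0557, 0.278]
orientation: [-0.228, -3.129, -0.0]
contact_force: [-11.8, 1.7, 6.5]
grip_width: 0.0006
grasp_force: 5.7
```

Emit:
jog_arm:
  plan:
    - {"dp": [0.03,-0.0043,0],"rotation": [0,0,0]}

```text
t: 4.53
position: [0.5395, 0.0557, 0.278]
orientation: [-0.227, -3.125, -0.0]
contact_force: [-16.8, 2.2, 11.5]
grip_width: -0.0001
grasp_force: 8.5
```

Emit:
jog_arm:
  plan:
    - {"dp": [0.03,-0.0043,0],"rotation": [0,0,0]}

```text
t: 4.65
position: [0.5403, 0.0556, 0.278]
orientation: [-0.227, -3.121, -0.0]
contact_force: [-22.8, 2.5, 15.4]
grip_width: 0.0001
grasp_force: 11.3
```

Emit:
jog_arm:
  plan:
    - {"dp": [-0.2,0.029,0],"rotation": [0,0,0]}
    - {"dp": [-0.7,0.1,0],"rotation": [0,0,0]}
    - {"dp": [0,0,1],"rotation": [0,0,0]}
    - {"dp": [0,0,1],"rotation": [0,0,0]}
    - {"dp": [0.5,0,1],"rotation": [0,0,0]}
    - {"dp": [0.5,-0.2,0.4],"rotation": [0,0,0]}
    - {"dp": [0,0,0],"rotation": [0,0,0]}
  hand: 0.5

```text
t: 5.52
position: [0.5486, 0.0511, 0.4508]
orientation: [0.229, 3.127, -0.0]
contact_force: [-0.2, 1.2, -0.9]
grip_width: 0.0424
grasp_force: 0.0
```

```bash
python3 - <<'E'
from h import *
s=robot.observe();im=cams.camera("wrist")[...,::-1]
print(s["t"],s["position"],s["orientation"],s["joint_positions"].round(3),s["grip_width"])
C=cam("wrist",s)
cv2.imwrite("pics/w2.png",im)
hsv=cv2.cvtColor(im,cv2.COLOR_BGR2HSV)
c0=np.array([.5815,.0498]);x=np.array([.9895,-.1444]);y=np.array([.1444,.9895])
S=lambda a,b,z:np.r_[c0+a*x+b*y,z]
for n,P in dict(lidhome=S(0,0,.138),lidfront=S(-.0315,0,.138),lidback=S(.0315,0,.138),kl=S(0,.054,.175),kr=S(0,-.054,.175)).items():
    u=proj(C,P);print(n,u);cv2.drawMarker(im:=np.ascontiguousarray(im),tuple(int(round(k)) for k in u),(255,0,255),0,7)
u,v=proj(C,S(0,0,.14)).astype(int)
cr=im[v-75:v+75,u-100:u+100];cv2.imwrite("pics/w2c.png",cv2.resize(cr,None,fx=4,fy=4,interpolation=2))
E
```

```text
5.525 [0.54861756 0.05107338 0.45079413] [ 2.29042906e-01  3.12674915e+00 -1.87071371e-04] [-0.042 -0.149  1.732 -0.     1.553 -1.467] 0.04239405081025737
lidhome [278.41383757 226.54024925]
lidfront [278.47523364 196.24498439]
lidback [278.35610709 255.02676623]
kl [339.66508675 241.1088086 ]
kr [218.05191989 241.26492243]
```

View pics/w2c.png

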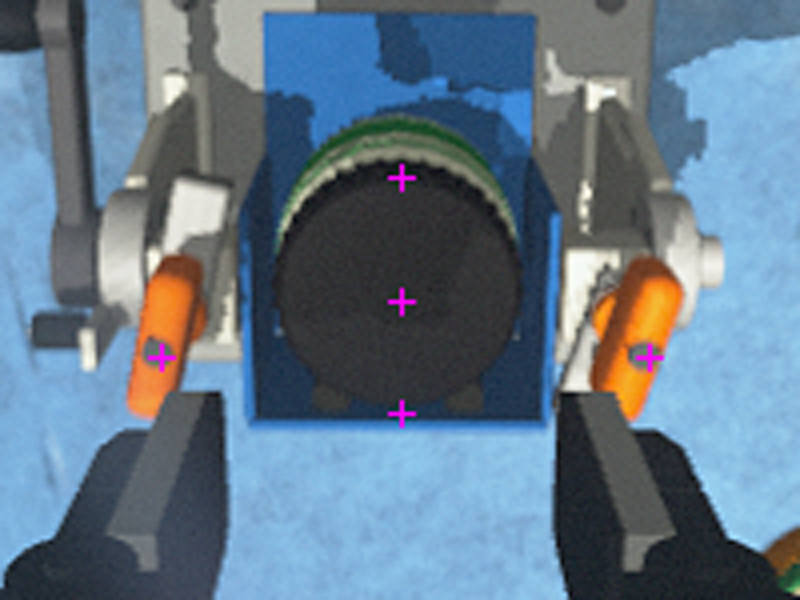

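The crop shows the jar nested against the back rails with its lid centre at about home. The knob hubs are at crop (158,352) and (640,353), about 1 mm from my model. Now the left knob.

Emit:
jog_arm:
  plan:
    - {"dp": [0.4,0.52,-0.2],"rotation": [0,0,-0.0222]}
    - {"dp": [0.4,0.52,-0.2],"rotation": [0,0,-0.0222]}
    - {"dp": [0,0,-0.69],"rotation": [0,0,0]}
    - {"dp": [0,0,-0.69],"rotation": [0,0,0]}
    - {"dp": [0,0,-0.69],"rotation": [0,0,0]}
    - {"dp": [0,0,0],"rotation": [0,0,0]}
    - {"dp": [0,0,0],"rotation": [0,0,0]}
  hand: 0.5

```text
t: 6.45
position: [0.5871, 0.1037, 0.3252]
orientation: [0.661, 3.071, 0.0]
contact_force: [-0.0, -0.0, 1.6]
grip_width: 0.0425
grasp_force: 0.0
```

Emit:
jog_arm:
  plan:
    - {"dp": [0,0,0],"rotation": [0,0,0]}
    - {"dp": [0,0,0],"rotation": [0,0,0]}
    - {"dp": [0,0,0],"rotation": [0,0,0]}
    - {"dp": [0,0,0],"rotation": [0,0,0]}
  hand: 0
  force: 30

```text
t: 6.95
position: [0.5876, 0.103, 0.3268]
orientation: [0.661, 3.069, -0.002]
contact_force: [-3.6, -4.0, 6.4]
grip_width: 0.0126
grasp_force: 29.3
```

Emit:
jog_arm:
  plan:
    - {"dp": [0,0,0.02],"rotation": [0,0,-0.0255]}
    - {"dp": [0,0,0],"rotation": [0,0,-0.0255]}
    - {"dp": [0,0,0],"rotation": [0,0,-0.0255]}
    - {"dp": [0,0,0],"rotation": [0,0,-0.0255]}
    - {"dp": [0,0,0],"rotation": [0,0,-0.0255]}
    - {"dp": [0,0,0],"rotation": [0,0,-0.0255]}
    - {"dp": [0,0,0],"rotation": [0,0,-0.0255]}
    - {"dp": [0,0,0],"rotation": [0,0,-0.0255]}
    - {"dp": [0,0,0],"rotation": [0,0,0]}

```text
t: 8.07
position: [0.5882, 0.1034, 0.327]
orientation: [2.362, 2.066, 0.006]
contact_force: [4.7, -1.7, 0.1]
grip_width: 0.0126
grasp_force: 29.3
```

```bash
cat > st.py <<'E'
from h import *
s=robot.observe();r=R.from_rotvec(s["orientation"]).as_matrix()
print(s["t"],s["position"].round(4),"toolx stand deg",np.degrees(np.arctan2(r[1,0],r[0,0]))+8.3,s["contact_force"].round(1),s["torque"].round(2),s["grip_width"],s["joint_positions"].round(2))
E
python3 st.py
```

```text
8.075 [0.5882 0.1034 0.327 ] toolx stand deg 90.64227182500007 [ 4.7 -1.7  0.1] [-0.29 -0.92 -0.02] 0.012553994441218153 [ 0.05  0.05  1.75 -0.    1.34  0.18]
```

Emit:
jog_arm:
  plan:
    - {"dp": [0,0,0],"rotation": [0,0,-0.01]}
    - {"dp": [0,0,0],"rotation": [0,0,-0.01]}
    - {"dp": [0,0,0],"rotation": [0,0,0]}

```text
t: 8.45
position: [0.5883, 0.1034, 0.327]
orientation: [2.486, 1.915, 0.007]
contact_force: [6.3, -1.6, 0.1]
grip_width: 0.0128
grasp_force: 29.7
```

```bash
python3 st.py
```

```text
8.45 [0.5883 0.1034 0.327 ] toolx stand deg 83.53323069058882 [ 6.3 -1.6  0.1] [-0.36 -1.03  0.2 ] 0.012790745381295288 [ 0.05  0.05  1.75 -0.    1.34  0.31]
```

Emit:
jog_arm:
  plan:
    - {"dp": [0,0,0],"rotation": [0,0,0]}
    - {"dp": [0,0,0],"rotation": [0,0,0]}
    - {"dp": [0,0,0.8],"rotation": [0,0,0]}
    - {"dp": [-0.04,-0.27,0.2],"rotation": [0,0,0.0257]}
    - {"dp": [-0.04,-0.27,0],"rotation": [0,0,0.0257]}
    - {"dp": [-0.04,-0.27,0],"rotation": [0,0,0.0257]}
    - {"dp": [-0.04,-0.27,0],"rotation": [0,0,0.0257]}
    - {"dp": [-0.04,-0.27,0],"rotation": [0,0,0.0257]}
    - {"dp": [-0.04,-0.27,0],"rotation": [0,0,0.0257]}
    - {"dp": [-0.04,-0.27,0],"rotation": [0,0,0.0257]}
    - {"dp": [-0.034,-0.25,0],"rotation": [0,0,0.0257]}
    - {"dp": [0,0,0],"rotation": [0,0,0.0257]}
  hand: 0.5

```text
t: 9.95
position: [0.5712, -0.0039, 0.3753]
orientation: [-0.582, -3.086, -0.0]
contact_force: [0.0, -0.6, -0.2]
grip_width: 0.0427
grasp_force: 0.0
```

```bash
python3 st.py; python3 - <<'E'
from h import *
s=robot.observe();im=np.ascontiguousarray(cams.camera("wrist")[...,::-1]);C=cam("wrist",s)
c0=np.array([.5815,.0498]);x=np.array([.9895,-.1444]);y=np.array([.1444,.9895])
u=proj(C,np.r_[c0-.054*y,.175]);cv2.drawMarker(im,tuple(int(round(k)) for k in u),(255,0,255),0,7)
cv2.imwrite("pics/w3.png",im)
E
```

```text
9.95 [ 0.5712 -0.0039  0.3753] toolx stand deg 166.9281903576218 [ 0.  -0.6 -0.2] [-0.04 -0.01 -0.  ] 0.04265779294526693 [-0.14 -0.05  1.77  0.    1.43 -1.33]
```

View pics/w3.png

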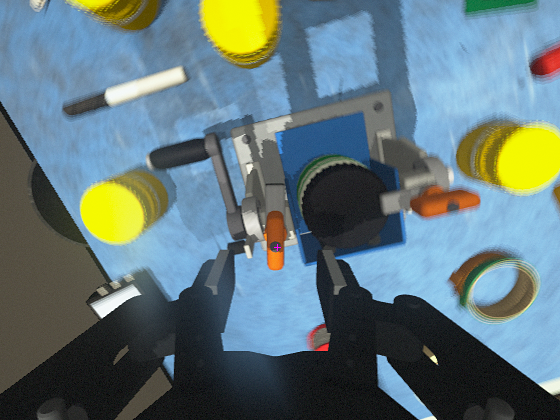

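The left knob is closed, with its toe over the lid at (395,203). The right bar at (275,240) is upright in the picture, so it lines up with the gripper. Descending and gripping it.

Emit:
jog_arm:
  plan:
    - {"dp": [0.02,0,-0.48],"rotation": [0,0,0]}
    - {"dp": [0,0,-0.48],"rotation": [0,0,0]}
    - {"dp": [0,0,0],"rotation": [0,0,0]}

```text
t: 10.38
position: [0.5716, -0.003, 0.325]
orientation: [-0.591, -3.08, 0.0]
contact_force: [-0.7, 0.3, -0.5]
grip_width: 0.0428
grasp_force: 0.0
```

Emit:
jog_arm:
  plan:
    - {"dp": [0,0,0],"rotation": [0,0,0]}
    - {"dp": [0,0,0],"rotation": [0,0,0]}
    - {"dp": [0,0,0],"rotation": [0,0,0]}
    - {"dp": [0,0,0],"rotation": [0,0,0]}
  hand: 0

```text
t: 10.88
position: [0.5728, -0.0042, 0.3296]
orientation: [0.591, 3.084, -0.004]
contact_force: [-3.2, -3.7, 2.8]
grip_width: 0.0101
grasp_force: 42.6
```

Emit:
jog_arm:
  plan:
    - {"dp": [0,0,0],"rotation": [0,0,-0.0255]}
    - {"dp": [0,0,0],"rotation": [0,0,-0.0255]}
    - {"dp": [0,0,0],"rotation": [0,0,-0.0255]}
    - {"dp": [0,0,0],"rotation": [0,0,-0.0255]}
    - {"dp": [0,0,0],"rotation": [0,0,-0.0255]}
    - {"dp": [0,0,0],"rotation": [0,0,-0.0255]}
    - {"dp": [0,0,0],"rotation": [0,0,-0.0255]}
    - {"dp": [0,0,0],"rotation": [0,0,-0.0255]}
    - {"dp": [0,0,0],"rotation": [0,0,-0.015]}
    - {"dp": [0,0,0],"rotation": [0,0,-0.01]}
    - {"dp": [0,0,0],"rotation": [0,0,0]}

```text
t: 12.25
position: [0.5727, -0.0041, 0.3297]
orientation: [2.472, 1.933, -0.003]
contact_force: [-3.2, -4.2, 3.2]
grip_width: 0.0101
grasp_force: 60.8
```

```bash
python3 st.py
```

```text
12.25 [ 0.5727 -0.0041  0.3297] toolx stand deg 84.36410253061302 [-3.2 -4.2  3.2] [-0.85  0.56  1.33] 0.010065962653580042 [-0.14 -0.01  1.81 -0.    1.35  0.11]
```

Emit:
jog_arm:
  plan:
    - {"dp": [0,0,0],"rotation": [0,0,0.0156]}
    - {"dp": [0,0,0],"rotation": [0,0,0]}
    - {"dp": [0,0,0.8],"rotation": [0,0,0]}
    - {"dp": [-0.49,-0.36,0.2],"rotation": [0,0,0]}
    - {"dp": [-0.49,-0.36,0],"rotation": [0,0,0]}
    - {"dp": [-0.49,-0.37,0],"rotation": [0,0,0]}
    - {"dp": [0,0,0],"rotation": [0,0,0]}
    - {"dp": [0,0,0],"rotation": [0,0,0]}
  hand: 0.5

```text
t: 13.25
position: [0.4994, -0.0578, 0.3783]
orientation: [2.38, 2.049, 0.002]
contact_force: [-0.6, 0.4, 0.2]
grip_width: 0.0426
grasp_force: 0.0
```

```bash
python3 st.py; python3 - <<'E'
from h import *
s=robot.observe();im=np.ascontiguousarray(cams.camera("wrist")[...,::-1]);C=cam("wrist",s)
c0=np.array([.5815,.0498]);x=np.array([.9895,-.1444]);y=np.array([.1444,.9895])
for P in (np.r_[c0-.065*x-.114*y,.11],np.r_[c0-.054*y,.175],np.r_[c0,.138]):
  u=proj(C,P);print(u);cv2.drawMarker(im,tuple(int(round(k)) for k in u),(255,0,255),0,7)
cv2.imwrite("pics/w4.png",im)
E
```

```text
13.25 [ 0.4994 -0.0578  0.3783] toolx stand deg 89.74011797250373 [-0.6  0.4  0.2] [-0.    0.   -0.03] 0.04258309718726706 [-0.26 -0.23  1.92  0.    1.45 -0.11]
[275.54406844 205.77125364]
[390.6651959  135.25186995]
[378.049877    43.99893275]
```

View pics/w4.png

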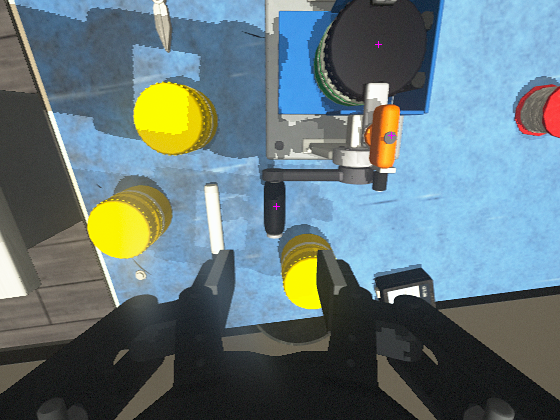

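Both toes lie over the lid, at (384,3) and (375,95), and the right bar at (385,135) is aligned. The crank grip at (275,207) matches the model. I'll check the clearance to the yellow jar at (305,275) before going down.

```bash
python3 - <<'E'
from h import *
s=robot.observe();C=cam("wrist",s)
c0=np.array([.5815,.0498]);x=np.array([.9895,-.1444]);y=np.array([.1444,.9895])
T=cam("top")
for C_,uv,z in ((C,(305,285),.07),(C,(285,245),.07),(C,(330,245),.07),(C,(305,236),.05),(T,(364,198),.07),(C,(275,237),.11),(C,(275,180),.11),(C,(215,185),.012)):
    p=ray(C_,uv,z)[:2]-c0;print(uv,"stand",(p@x).round(4),(p@y).round(4))
E
```

```text
(305, 285) stand -0.0342 -0.2124
(285, 245) stand -0.0556 -0.1666
(330, 245) stand -0.0102 -0.1668
(305, 236) stand -0.0335 -0.1651
(364, 198) stand -0.0278 -0.2107
(275, 237) stand -0.0655 -0.1416
(275, 180) stand -0.0653 -0.0921
(215, 185) stand -0.1343 -0.1172
```

Emit:
jog_arm:
  plan:
    - {"dp": [0,0,-0.755],"rotation": [0,0,0]}
    - {"dp": [0,0,-0.755],"rotation": [0,0,0]}
    - {"dp": [0,0,-0.755],"rotation": [0,0,0]}
    - {"dp": [0,0,0],"rotation": [0,0,0]}
    - {"dp": [0,0,0],"rotation": [0,0,0]}

```text
t: 13.92
position: [0.5, -0.0577, 0.2659]
orientation: [2.378, 2.05, 0.002]
contact_force: [0.3, -1.1, 0.6]
grip_width: 0.0429
grasp_force: 0.0
```

Emit:
jog_arm:
  plan:
    - {"dp": [0,0,0],"rotation": [0,0,0]}
    - {"dp": [0,0,0],"rotation": [0,0,0]}
    - {"dp": [0,0,0],"rotation": [0,0,0]}
    - {"dp": [0,0,0],"rotation": [0,0,0]}
  hand: 0
  force: 40

```text
t: 14.42
position: [0.499, -0.0579, 0.2662]
orientation: [-2.38, -2.05, 0.001]
contact_force: [-6.8, 0.5, 5.5]
grip_width: 0.0168
grasp_force: 39.0
```

```bash
python3 st.py; python3 - <<'E'
import numpy as np
x=np.array([.9895,-.1444])
th=np.linspace(0,np.pi,25);d=-.065*np.cos(th)
for i in range(24): 
    h=(d[i+1]-d[i]);print(i,(np.r_[h*x,.065*(np.sin(th[i+1])-np.sin(th[i]))]/.05).round(3))
E
```

```text
14.425 [ 0.499  -0.0579  0.2662] toolx stand deg 89.7917596346352 [-6.8  0.5  5.5] [0.17 0.9  0.05] 0.016789792829837415 [-0.26 -0.11  2.02 -0.    1.24 -0.12]
0 [ 0.011 -0.002  0.17 ]
1 [ 0.033 -0.005  0.167]
2 [ 0.054 -0.008  0.161]
3 [ 0.074 -0.011  0.153]
4 [ 0.093 -0.014  0.141]
5 [ 0.111 -0.016  0.128]
6 [ 0.127 -0.018  0.112]
7 [ 0.14  -0.02   0.094]
8 [ 0.151 -0.022  0.075]
9 [ 0.159 -0.023  0.055]
10 [ 0.165 -0.024  0.033]
11 [ 0.168 -0.025  0.011]
12 [ 0.168 -0.025 -0.011]
13 [ 0.165 -0.024 -0.033]
14 [ 0.159 -0.023 -0.055]
15 [ 0.151 -0.022 -0.075]
16 [ 0.14  -0.02  -0.094]
17 [ 0.127 -0.018 -0.112]
18 [ 0.111 -0.016 -0.128]
19 [ 0.093 -0.014 -0.141]
20 [ 0.074 -0.011 -0.153]
21 [ 0.054 -0.008 -0.161]
22 [ 0.033 -0.005 -0.167]
23 [ 0.011 -0.002 -0.17 ]
```

Emit:
jog_arm:
  plan:
    - {"dp": [0.011,-0.002,0.17],"rotation": [0,0,0]}
    - {"dp": [0.033,-0.005,0.167],"rotation": [0,0,0]}
    - {"dp": [0.054,-0.008,0.161],"rotation": [0,0,0]}
    - {"dp": [0.074,-0.011,0.153],"rotation": [0,0,0]}
    - {"dp": [0.093,-0.014,0.141],"rotation": [0,0,0]}
    - {"dp": [0.111,-0.016,0.128],"rotation": [0,0,0]}

```text
t: 15.18
position: [0.5171, -0.0606, 0.3106]
orientation: [-2.376, -2.048, 0.007]
contact_force: [-9.6, -1.0, -0.7]
grip_width: 0.0168
grasp_force: 40.3
```

Emit:
jog_arm:
  plan:
    - {"dp": [0.127,-0.018,0.112],"rotation": [0,0,0]}
    - {"dp": [0.14,-0.02,0.094],"rotation": [0,0,0]}
    - {"dp": [0.151,-0.022,0.075],"rotation": [0,0,0]}
    - {"dp": [0.159,-0.023,0.055],"rotation": [0,0,0]}
    - {"dp": [0.165,-0.024,0.033],"rotation": [0,0,0]}
    - {"dp": [0.168,-0.025,0.011],"rotation": [0,0,0]}

```text
t: 15.92
position: [0.5637, -0.0676, 0.3314]
orientation: [2.38, 2.05, -0.002]
contact_force: [-7.7, -1.7, 0.7]
grip_width: 0.0164
grasp_force: 40.4
```

Emit:
jog_arm:
  plan:
    - {"dp": [0.168,-0.025,-0.011],"rotation": [0,0,0]}
    - {"dp": [0.165,-0.024,-0.033],"rotation": [0,0,0]}
    - {"dp": [0.159,-0.023,-0.055],"rotation": [0,0,0]}
    - {"dp": [0.151,-0.022,-0.075],"rotation": [0,0,0]}
    - {"dp": [0.14,-0.02,-0.094],"rotation": [0,0,0]}
    - {"dp": [0.127,-0.018,-0.112],"rotation": [0,0,0]}

```text
t: 16.68
position: [0.6091, -0.0745, 0.312]
orientation: [2.38, 2.05, -0.004]
contact_force: [-9.3, -2.9, 1.8]
grip_width: 0.0164
grasp_force: 40.5
```

Emit:
jog_arm:
  plan:
    - {"dp": [0.111,-0.016,-0.128],"rotation": [0,0,0]}
    - {"dp": [0.093,-0.014,-0.141],"rotation": [0,0,0]}
    - {"dp": [0.074,-0.011,-0.153],"rotation": [0,0,0]}
    - {"dp": [0.054,-0.008,-0.161],"rotation": [0,0,0]}
    - {"dp": [0.033,-0.005,-0.167],"rotation": [0,0,0]}
    - {"dp": [0.011,-0.002,-0.17],"rotation": [0,0,0]}
    - {"dp": [0,0,0],"rotation": [0,0,0]}

```text
t: 17.55
position: [0.6278, -0.0774, 0.2663]
orientation: [-2.38, -2.05, 0.004]
contact_force: [-9.5, -2.2, 3.7]
grip_width: 0.0165
grasp_force: 40.8
```

```bash
python3 st.py
```

```text
17.55 [ 0.6278 -0.0774  0.2663] toolx stand deg 89.79653597938093 [-9.5 -2.2  3.7] [-0.35  1.42 -0.07] 0.016543266724864874 [-0.24  0.19  1.7  -0.    1.25 -0.09]
```

Emit:
jog_arm:
  plan:
    - {"dp": [0,0,-0.03],"rotation": [0,0,0]}
    - {"dp": [0,0,-0.03],"rotation": [0,0,0]}
    - {"dp": [0,0,0],"rotation": [0,0,0]}

```text
t: 17.92
position: [0.628, -0.0773, 0.2661]
orientation: [-2.379, -2.051, 0.005]
contact_force: [-16.3, -0.0, 15.4]
grip_width: 0.0164
grasp_force: 42.1
```

Emit:
jog_arm:
  plan:
    - {"dp": [0,0,0],"rotation": [0,0,0]}
    - {"dp": [0,0,0],"rotation": [0,0,0]}
    - {"dp": [0,0,0],"rotation": [0,0,0]}
    - {"dp": [0,0,0],"rotation": [0,0,0]}
    - {"dp": [0,0,0],"rotation": [0,0,0]}
    - {"dp": [0,0,0],"rotation": [0,0,0]}
    - {"dp": [0,0,0],"rotation": [0,0,0]}
    - {"dp": [0,0,0],"rotation": [0,0,0]}
    - {"dp": [0,0,0],"rotation": [0,0,0]}
    - {"dp": [0,0,0],"rotation": [0,0,0]}
    - {"dp": [0,0,0],"rotation": [0,0,0]}
    - {"dp": [0,0,0],"rotation": [0,0,0]}

```text
t: 19.42
position: [0.6279, -0.0773, 0.2661]
orientation: [-2.38, -2.051, 0.005]
contact_force: [-16.3, -0.8, 15.8]
grip_width: 0.0166
grasp_force: 42.1
```

Emit:
jog_arm:
  plan:
    - {"dp": [0,0,0],"rotation": [0,0,0]}
    - {"dp": [0,0,0],"rotation": [0,0,0]}
    - {"dp": [0,0,0],"rotation": [0,0,0]}
    - {"dp": [0,0,0],"rotation": [0,0,0]}
    - {"dp": [0,0,0],"rotation": [0,0,0]}
    - {"dp": [0,0,0],"rotation": [0,0,0]}

```text
t: 20.18
position: [0.6279, -0.0773, 0.2661]
orientation: [-2.38, -2.051, 0.005]
contact_force: [-16.8, -0.7, 15.2]
grip_width: 0.0164
grasp_force: 42.1
```

```bash
python3 st.py; python3 - <<'E'
from h import *
im=cams.camera("scene")[...,::-1]
cv2.imwrite("pics/s2.png",cv2.resize(im[140:290,240:390],(600,600),interpolation=2))
E
```

```text
20.175 [ 0.6279 -0.0773  0.2661] toolx stand deg 89.80913189674727 [-16.8  -0.7  15.2] [-0.13  2.48 -0.02] 0.016398327044570008 [-0.24  0.19  1.7  -0.    1.25 -0.09]
```

View pics/s2.png

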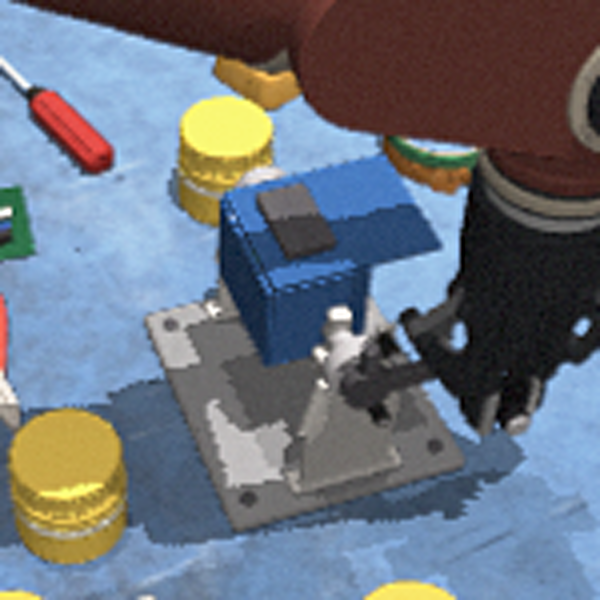

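The cradle is upside down, with its floor on top and level at crop (320,210), and the crank is on the far side at (400,385). The two seconds have passed, so I swing it back along the reversed path.

Emit:
jog_arm:
  plan:
    - {"dp": [0,0,0.06],"rotation": [0,0,0]}
    - {"dp": [-0.011,0.002,0.17],"rotation": [0,0,0]}
    - {"dp": [-0.033,0.005,0.167],"rotation": [0,0,0]}
    - {"dp": [-0.054,0.008,0.161],"rotation": [0,0,0]}
    - {"dp": [-0.074,0.011,0.153],"rotation": [0,0,0]}
    - {"dp": [-0.093,0.014,0.141],"rotation": [0,0,0]}
    - {"dp": [-0.111,0.016,0.128],"rotation": [0,0,0]}

```text
t: 21.1
position: [0.6092, -0.0745, 0.3113]
orientation: [2.378, 2.048, 0.0]
contact_force: [0.5, -5.7, -6.9]
grip_width: 0.0166
grasp_force: 39.7
```

Emit:
jog_arm:
  plan:
    - {"dp": [-0.127,0.018,0.112],"rotation": [0,0,0]}
    - {"dp": [-0.14,0.02,0.094],"rotation": [0,0,0]}
    - {"dp": [-0.151,0.022,0.075],"rotation": [0,0,0]}
    - {"dp": [-0.159,0.023,0.055],"rotation": [0,0,0]}
    - {"dp": [-0.165,0.024,0.033],"rotation": [0,0,0]}
    - {"dp": [-0.168,0.025,0.011],"rotation": [0,0,0]}

```text
t: 21.85
position: [0.5643, -0.0677, 0.3314]
orientation: [2.376, 2.047, 0.006]
contact_force: [4.0, -4.6, -5.8]
grip_width: 0.017
grasp_force: 39.7
```

Emit:
jog_arm:
  plan:
    - {"dp": [-0.168,0.025,-0.011],"rotation": [0,0,0]}
    - {"dp": [-0.165,0.024,-0.033],"rotation": [0,0,0]}
    - {"dp": [-0.159,0.023,-0.055],"rotation": [0,0,0]}
    - {"dp": [-0.151,0.022,-0.075],"rotation": [0,0,0]}
    - {"dp": [-0.14,0.02,-0.094],"rotation": [0,0,0]}
    - {"dp": [-0.127,0.018,-0.112],"rotation": [0,0,0]}

```text
t: 22.6
position: [0.5192, -0.0609, 0.3147]
orientation: [2.376, 2.047, 0.007]
contact_force: [-1.0, -2.5, 8.8]
grip_width: 0.0167
grasp_force: 41.2
```

Emit:
jog_arm:
  plan:
    - {"dp": [-0.111,0.016,-0.128],"rotation": [0,0,0]}
    - {"dp": [-0.093,0.014,-0.141],"rotation": [0,0,0]}
    - {"dp": [-0.074,0.011,-0.153],"rotation": [0,0,0]}
    - {"dp": [-0.054,0.008,-0.161],"rotation": [0,0,0]}
    - {"dp": [-0.033,0.005,-0.167],"rotation": [0,0,0]}
    - {"dp": [-0.011,0.002,-0.17],"rotation": [0,0,0]}
    - {"dp": [0,0,-0.04],"rotation": [0,0,0]}
    - {"dp": [0,0,-0.04],"rotation": [0,0,0]}
    - {"dp": [0,0,0],"rotation": [0,0,0]}

```text
t: 23.72
position: [0.4996, -0.0579, 0.2659]
orientation: [-2.378, -2.05, 0.004]
contact_force: [-18.9, 1.1, 27.4]
grip_width: 0.0168
grasp_force: 43.4
```

Emit:
jog_arm:
  plan:
    - {"dp": [0,0,0.03],"rotation": [0,0,0]}
    - {"dp": [0,0,0],"rotation": [0,0,0]}
    - {"dp": [0,0,0],"rotation": [0,0,0]}
    - {"dp": [0,0,0.6],"rotation": [0,0,0]}
    - {"dp": [0,0,1],"rotation": [0,0,0]}
    - {"dp": [0,0,1],"rotation": [0,0,0]}
    - {"dp": [0,0,0.4],"rotation": [0,0,0]}
    - {"dp": [0,0,0],"rotation": [0,0,0]}
    - {"dp": [0,0,0],"rotation": [0,0,0]}
  hand: 0.6

```text
t: 24.85
position: [0.4987, -0.0578, 0.4092]
orientation: [-2.377, -2.048, 0.004]
contact_force: [-0.4, 0.3, -1.2]
grip_width: 0.0514
grasp_force: 0.0
```

```bash
python3 st.py; python3 - <<'E'
from h import *
s=robot.observe();im=np.ascontiguousarray(cams.camera("wrist")[...,::-1]);C=cam("wrist",s)
c0=np.array([.5815,.0498]);x=np.array([.9895,-.1444]);y=np.array([.1444,.9895])
for P in (np.r_[c0-.065*x-.114*y,.11],np.r_[c0-.054*y,.175],np.r_[c0+.054*y,.175],np.r_[c0,.138]):
  u=proj(C,P);cv2.drawMarker(im,tuple(int(round(k)) for k in u),(255,0,255),0,7)
w=cams.camera("scene")[...,::-1]
o=np.zeros((420,780,3),np.uint8);o[:,:400]=im[:,140:540];o[:380,400:]=cv2.resize(w[150:280,250:380],(380,380),interpolation=2)
cv2.imwrite("pics/fin.png",o)
E
```

```text
24.85 [ 0.4987 -0.0578  0.4092] toolx stand deg 89.7975336136092 [-0.4  0.3 -1.2] [-0.01  0.01 -0.05] 0.051360384691375015 [-0.26 -0.25  1.89  0.    1.51 -0.12]
```

View pics/fin.png

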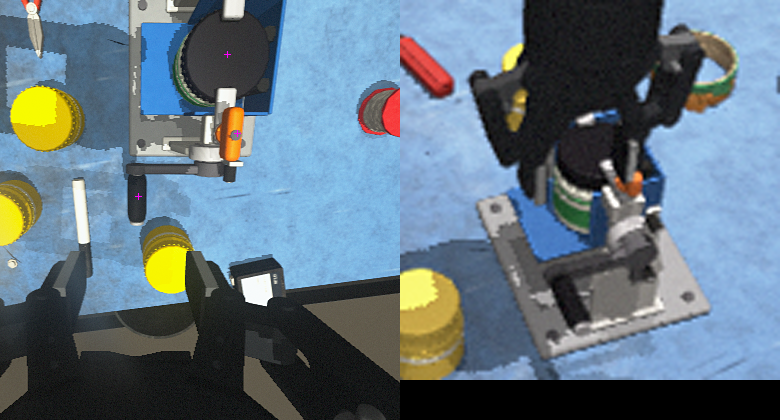

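The jar stands upright at home with both toes over the lid, at (233,8) and (225,100). The crank is back at its start at (138,197), and the gripper is clear. Handing in.

```bash
python3 -c "
from bench import ticket
print(ticket.sign_off())"
```

```text
the job is handed in; nothing more can be done
None
```

I pushed the jar home, closed both clamps, held the jar upside down at the far stop for over two seconds, and swung it back upright and clamped; the job is handed in, but sign-off returned no verdict.

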